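# Close an oil tank with its bayonet filler cap

### The arm

A 6-joint arm with a two-finger parallel gripper is mounted at the origin on a cart in front of the work surface, level with it; the furniture and walls round the work are solid. World frame = base frame: x ahead of the robot, y to its left, z up, the work surface at z = 0. Lengths are in m, angles in rad, forces in N, time in s.
With the tool pointing down it reaches from about 0.25 to 0.85 m from the base axis. Payload 12.5 kg.
Tool frame: the origin (TCP) lies on the front face of the gripper's body, between the roots of the fingers; the fingertips stand 84 mm ahead of it and the grasp point (between the pads) lies 65 mm ahead of it (ctrl.grasp_offset is the distance from the TCP to the grasp point, in m); z points along the fingers, y is the line along which they close (so a half turn about z gives the same grasp; the last joint's range is limited). The gripper opens to 93 mm and grips with 3 to 60 N. Pads are 15 mm wide; open, the fingers measure 128 mm over their backs; the gripper's body (75 mm by 188 mm) begins 65 mm behind the grasp point.
Start: joints at [-1.266, 0.351, 1.652, -0, 1.139, -0.085], TCP at [0.209, -0.509, 0.303] pointing down, gripper open.
Joint ranges: [-2.75, 2.75], [-0.79, 2.1], [0.01, 2.65], [-1.57, 4.71], [0.07, 3.14], [-2.87, 2.87]. Speed limits (rad/s): [2.22, 2.22, 2.79, 3.14, 3.14, 3.14].

### API

Orientations are given as a unit quaternion [x, y, z, w].
In Python, from bench import ctrl gives the robot as it stands. The module is installed in compiled form; this text tells all that it offers.
- The arm moves only by the tool step_arm, never from a script. Its argument "deltas" is a list of rows, each an object of numbers: "x", "y", "z": the shift along the tool's x, y, z in m; "ax", "ay", "az": the turn, a rotation vector about the tool's x, y, z in degrees; "claw": the finger opening in m, from 0 to 0.093. In form: [{"x": .., "y": .., "z": .., "ax": .., "ay": .., "az": .., "claw": ..}, ...]. A call has 1 to 8 rows; each row shifts and turns the commanded pose from where the row before left it, along the tool's axes as they then stand; what a row does not reach is not made up. A row lasts 1/8 s, in which the tool goes at most 62.5 mm and 10.7 degrees, less where a joint would pass 70% of its speed; a pose out of reach is approached as far as the arm can. A call with a gripper value outside its range is refused whole. The fingers move at their own pace and stop on an object; "squeeze" is the grip in N (left out, the last holds). Time passes only in rows, so rows that do not move let the fingers close. It gives the time, the measured TCP pose, the force, the opening and the grip force at its end, in the units of the state.
- ctrl.get_obs(): the state, without advancing time (a new reading comes with each control period).
- ctrl.grab_frame(name): name is "scene" or "top" or "wrist"; returns (picture, depth): 400x640x3 uint8, blue, green, red; 400x640 float32, m along the optical axis (not along the pixel's ray), 0 where there is no reading.
- ctrl.camera_info(name): a dict with "K" (3x3 intrinsics, pixels), "k1" (the pictures are not rectified: a ray, as slopes to the right and down, at radius r is drawn at 1 + k1 r^2 times it, then the intrinsics apply), "rvec" (rotation vector, rad) and "tvec" (3), from world to camera coordinates, as OpenCV has them; the wrist camera has in their place "tool_from_camera" (4x4, takes a point from camera to tool coordinates, whose origin is the TCP and whose axes are the flange's). Camera axes: x right, y down, z forward; pixel columns grow to the right and rows downward; lengths in m; the calibration is good to about 2 mm. A picture is of the moment at which its call begins: read the wrist's pose just before it. camera_info takes no time and is no camera call.
- ctrl.sign_off(): hands the job in; it is judged then, once.
The state is a dict: "time_s": time; "joints": joint angles; "joint_velocities": joint speeds; "joint_efforts": joint torques, N m; "position": TCP position; "eef_rot": TCP orientation; "contact_force": force on the tool from outside, world axes, zero at the start; "ft_torque": the same for the moment, N m; "grip_width": finger opening in m; "gripper_force": force on a finger pad.
Only numpy, scipy, OpenCV 4.12 (cv2) and the standard library are available. Lean on these libraries where they do the work, as an engineer would, in place of code of your own. Each camera call takes 0.05 s, during which the arm holds its last target. There are 200 camera calls.

### The job

The oil tank has just been topped up: close it with its bayonet cap. Set the cap upright into the filler neck with its two pins down through the notches, bear down lightly on the seal and twist it clockwise until you feel the ramps bite, then about 10 degrees more, so that it is snug but not overtightened; seals differ in thickness, so go by feel. Let go of it, and leave the other things on the cabinet where they are.

Things in the scene. Friction and masses are not known exactly. Their poses are not given: they have to be found in the camera images.
- cap: Steel filler cap, upright. Plug 49 mm in diameter, 25 mm high, lower edge chamfered; on it an upright grip bar 48 mm long (x), 14 mm wide (y), from 25 to 55 mm above the underside. In line with the bar two pins stick out, 9 mm thick, axis 8 mm above the underside, tips 33 mm from the cap's axis. Origin: centre of underside; z up, x along bar and pins; a half turn changes nothing. 0.25-0.5 kg.
- tank: Grey steel oil tank, fixed, 164 x 194 x 95 mm; sight glass and drain plug on its front, which faces -x. Origin: centre of its underside. On its lid stand the filler neck and, left of that and lower, a breather and a plugged port.
- neck (a point): Centre of the filler neck's rim (131 mm above the cabinet top); z up, x through the two notches, half a turn apart; a half turn changes nothing. A steel tube, 84 mm outside, with an inward lip at the rim: throat 52 mm in diameter. The cap's pins pass the lip only at the notches and are under it once the cap's underside is over 15 mm below the rim.
- notch (a point): Middle of the notch on the tank's front side, at rim height, 31 mm from the neck's axis; 12 mm wide. Clockwise (from above) of either notch the lip's underside is a ramp, down 7.6 mm between 9 and 89 degrees past the notch; a stop ends it at 92 degrees. The other way the pins are blocked. Friction keeps a tightened cap from turning back.
- seal (a point): Point on the neck's axis 18 mm below the rim: about here, up to 2 mm higher or lower each time, lies a springy rubber ring on which the cap comes to rest; 20 N press it 1 mm. The pins meet the ramps after 20 to 70 degrees of twist (the bite); from there ramps draw the cap, and what holds it, 1 mm down in 10.5 degrees, adding 1.7 N of load a degree. Turning takes 0.02-0.03 N m per N of load.
- oil_can: Brown pump oil can with a thin spout, 66 mm in diameter, 135 mm high, standing behind the work; origin at the centre of its underside. To be left alone.
- jar_nails: Clear jar of nails with a grey lid, 70 mm in diameter, 85 mm high, standing behind the work; origin at the centre of its underside. To be left alone.
- stain_tin: Brown tin of wood stain, 72 mm in diameter, 64 mm high, standing behind the work; origin at the centre of its underside. To be left alone.
- pliers: Flat-nose pliers with red handles, 164 x 52 x 12 mm, lying to the left of the tank; origin under their middle. To be left alone.
- torch_black: Black hand torch, 193 mm long, 52 mm thick, lying at the right; origin under its middle. To be left alone.
There are look-alikes about, which are no part of the job. Leave any blue look-alike of the cap alone.

How it is judged:
On the way:
1. the cap is down in the neck with its pins through the notches (z of cap in the frame of neck below -0.015 m and horizontal distance between cap and neck below 0.004 m and angle between cap's own z axis and vertical below 0.1 rad and angle between the x axis of cap and the x axis of neck, either way round below 0.35 rad), for 0.1 s.
At the end, for the whole second after the job is handed in: the cap sits upright in the neck, its axis within 4 mm of the neck's, its underside at least 16 mm below the rim, twisted more than 17 degrees past the notches, at rest, and held by its ramps with a clamping load of 11 to 25 N (contact force between cap and tank between 11 and 25 N and z of cap in the frame of neck below -0.016 m and horizontal distance between cap and neck below 0.004 m and angle between cap's own z axis and vertical below 0.08 rad and angle between the x axis of cap and the x axis of neck, either way round above 0.3 rad and linear speed of cap below 0.01 m/s); the robot touches nothing.
It fails at once if the cap is forced against the neck with over 45 N (overtightened, or pressed hard on the lip) (contact force between cap and tank above 45 N).
It fails at once if a bystander (oil can, jar of nails, tin of wood stain, pliers, torch) is moved by over 30 mm (distance of any of oil_can, jar_nails, stain_tin, pliers, torch_black from where it was at the start of the episode above 0.03 m).
It also fails if it takes over 64 s, if anything falls off the work surface, if the arm or the gripper's body presses on something with over 40 N, if the wrist force passes 120 N, or if a joint passes its speed limit or range.

## Working session

There is one attempt and no reset: what is moved stays moved. The work goes in short steps, Python scripts to look and compute and a tool call to move; the robot and the scene stay as the last step left them, time stands still between calls to the robot, and variables do not carry over. Pictures are saved under pics/ and viewed, at most 12 in all, crops included, and the job is handed in when it is done.

Besides the shell and the picture viewer there is one more tool, called as name(argument=value, ...), one argument or row to a line, values as JSON. step_arm: Moves the arm, as the interface text tells. Its arguments: {"type":"object","properties":{"deltas":{"type":"array"},"squeeze":{"type":"number"}},"required":["deltas"]}

```bash
mkdir -p pics; cat > h.py <<'E'
import numpy as np, cv2, pickle
from scipy.spatial.transform import Rotation as R
from bench import ctrl
def grab(n):
    o=ctrl.get_obs(); im,d=ctrl.grab_frame(n); ci=ctrl.camera_info(n)
    if n=="wrist":
        T=np.eye(4);T[:3,:3]=R.from_quat(o["eef_rot"]).as_matrix();T[:3,3]=o["position"]
        W=T@np.array(ci["tool_from_camera"])
    else:
        C=np.eye(4);C[:3,:3]=R.from_rotvec(np.ravel(ci["rvec"])).as_matrix();C[:3,3]=np.ravel(ci["tvec"]);W=np.linalg.inv(C)
    return im,d,np.array(ci["K"]),ci["k1"],W
def rays(px,K,k1):
    return cv2.undistortPoints(np.float64(px).reshape(-1,1,2),K,np.array([k1,0,0,0,0.])).reshape(-1,2)
def world(f,px,z=None):
    im,d,K,k1,W=f; px=np.float64(px).reshape(-1,2); r=np.c_[rays(px,K,k1),np.ones(len(px))]
    v=r@W[:3,:3].T
    if z is None: s=d[px[:,1].astype(int),px[:,0].astype(int)]
    else: s=(z-W[2,3])/v[:,2]
    return W[:3,3]+v*s[:,None]
E
python3 - <<'E'
from h import *
for n in("scene","top"):
    f=grab(n);pickle.dump(f,open(n+".pkl","wb"));cv2.imwrite(f"pics/{n}0.png",f[0]);print(n,f[2][0,0],f[4][:3,3].round(3))
print(ctrl.camera_info("wrist"))
print(ctrl.get_obs())
E
```

```text
scene 510.54143132028753 [0.046 0.899 0.635]
top 450.01859044326017 [ 0.419 -0.026  1.226]
{'K': array([[307.75764446,   0.        , 316.07514931],
       [  0.        , 307.75764446, 197.86656485],
       [  0.        ,   0.        ,   1.        ]]), 'k1': -0.03452243209012685, 'tool_from_camera': array([[-1.07174862e-03, -9.55327729e-01, -2.95546582e-01,
         8.31927879e-02],
       [ 9.99998935e-01, -7.31074767e-04, -1.26319000e-03,
         9.71988996e-04],
       [ 9.90693782e-04, -2.95547621e-01,  9.55327495e-01,
        -8.17491120e-02],
       [ 0.00000000e+00,  0.00000000e+00,  0.00000000e+00,
         1.00000000e+00]])}
{'time_s': 0.1, 'joints': array([-1.26560872e+00,  3.51155550e-01,  1.65232452e+00, -3.41543095e-06,
        1.13911380e+00, -8.46429352e-02]), 'joint_velocities': array([ 0.00124858, -0.00048542, -0.00248492,  0.00082171,  0.00044878,
       -0.00155527]), 'joint_efforts': array([ 2.65861227e-04, -4.98027205e+01, -2.85703701e+01,  7.00217136e-02,
        2.39305571e-02, -4.03070430e-05]), 'position': array([ 0.20895453, -0.50853128,  0.30228343]), 'eef_rot': array([ 9.81063822e-01,  1.93684089e-01, -5.66330058e-05, -4.97399664e-04]), 'contact_force': array([-0.12267828, -0.03418763,  0.23295933]), 'ft_torque': array([-0.06702397, -0.03079489,  0.04035641]), 'gripper_force': 0.0, 'grip_width': 0.09307076205712134}
```

View pics/scene0.png

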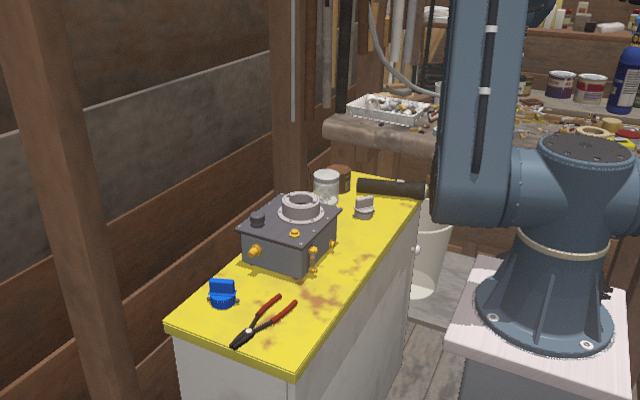

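View pics/top0.png

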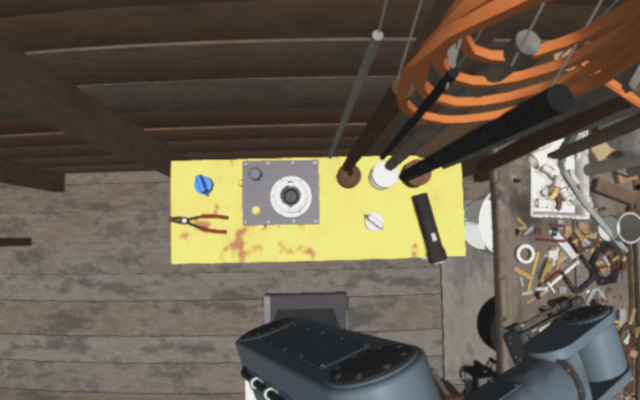

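The scene view shows the grey cap at (364,207), the tank neck at (301,205) and the blue look-alike at (222,292). The top view shows the cap at (374,222), the neck at (291,196), and the oil can, jar and tin at (348–415,175).

```bash
python3 - <<'E'
from h import *
f=pickle.load(open("top.pkl","rb"))
print("cap",world(f,[[374,222]],.05),world(f,[[374,222]]))
print("neck",world(f,[[291,196]],.131), world(f,[[278,196],[304,196],[291,183]]))
print(world(f,[[348,177],[384,175],[415,175],[424,200],[435,250]]).round(3))
cv2.imwrite("pics/top1.png",cv2.resize(f[0][150:270,230:450],None,fx=3.6,fy=3.6,interpolation=cv2.INTER_CUBIC))
E
```

```text
cap [[ 0.44343902 -0.19562881  0.05      ]] [[ 0.443292   -0.19461796  0.05702025]]
neck [[0.51013718 0.01713871 0.131     ]] [[ 0.51109012  0.04904563  0.12840839]
 [ 0.50953429 -0.01456937  0.12940417]
 [ 0.5454528   0.01769239  0.10078788]]
[[ 0.564 -0.131  0.051]
 [ 0.562 -0.22   0.087]
 [ 0.526 -0.234  0.363]
 [ 0.499 -0.333  0.041]
 [ 0.365 -0.357  0.045]]
```

View pics/top1.png

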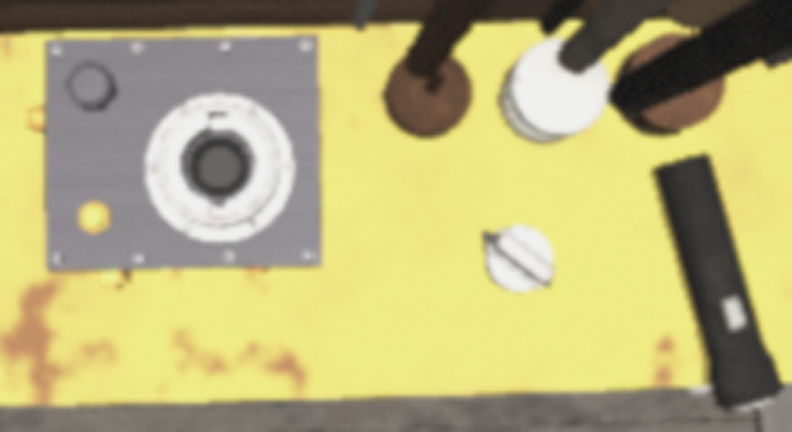

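```bash
cat >> h.py <<'E'
def goto(p,yaw):
    o=ctrl.get_obs(); q=R.from_quat(o["eef_rot"]); t=R.from_euler("z",yaw,degrees=True)*R.from_euler("x",180,degrees=True)
    d=q.inv().apply(np.array(p)-o["position"]); rv=(q.inv()*t).as_rotvec(degrees=True)
    x=q.apply([1,0,0]); print("t",round(o["time_s"],2),"pos",o["position"].round(4),"yaw",np.degrees(np.arctan2(x[1],x[0])).round(2),"tool shift mm",(d*1000).round(1),"turn",rv.round(2),"q",np.degrees(o["joints"]).round(0),"F",o["contact_force"].round(1))
E
python3 - <<'E'
from h import *
for n in("top","scene"):
    f=pickle.load(open(n+".pkl","rb"))
    u,v=np.meshgrid(range(0,640,3),range(0,400,3));P=world(f,np.c_[u.ravel(),v.ravel()])
    m=(P[:,2]>.16)&(P[:,0]>.25)&(P[:,0]<.75)&(P[:,1]>-.5)&(P[:,1]<.3);Q=P[m]
    for x in np.arange(.25,.75,.1):
        s=Q[(Q[:,0]>=x)&(Q[:,0]<x+.1)]
        if len(s):print(n,round(x,2),len(s),s.min(0).round(2),s.max(0).round(2))
goto([.443,-.195,.30],53)
E
```

```text
top 0.25 900 [ 0.25 -0.5   0.39] [ 0.29 -0.03  0.78]
top 0.35 111 [ 0.42 -0.03  1.23] [ 0.42 -0.03  1.23]
top 0.45 1716 [ 0.52 -0.47  0.26] [ 0.55 -0.1   1.  ]
top 0.55 2488 [ 0.55 -0.47  0.16] [0.64 0.23 0.99]
top 0.65 3860 [ 0.68 -0.5   0.16] [0.72 0.3  0.75]
scene 0.25 19 [ 0.25 -0.06  0.41] [ 0.26 -0.01  0.55]
scene 0.45 198 [ 0.53 -0.45  0.26] [ 0.55 -0.14  0.52]
scene 0.55 605 [ 0.55 -0.36  0.16] [ 0.65 -0.06  0.52]
scene 0.65 3594 [ 0.65 -0.5   0.16] [0.73 0.3  0.55]
t 0.1 pos [ 0.209  -0.5085  0.3023] yaw 22.34 tool shift mm [ 335.6 -201.1    2.5] turn [-5.000e-02 -2.000e-02 -3.066e+01] q [-73.  20.  95.  -0.  65.  -5.] F [-0.1 -0.   0.2]
```

```bash
python3 - <<'E'
from h import *
A=[]
for n in("top","scene"):
    f=pickle.load(open(n+".pkl","rb"))
    u,v=np.meshgrid(range(0,640),range(0,400));A.append(world(f,np.c_[u.ravel(),v.ravel()]))
P=np.vstack(A)
P=P[(P[:,2]>.14)&(P[:,2]<.6)&(P[:,0]>.3)&(P[:,0]<.66)&(P[:,1]>-.45)&(P[:,1]<.3)]
for y in np.arange(-.45,.3,.05):
  r=[]
  for z in (.14,.2,.26,.32,.4,.5):
    s=P[(P[:,1]>=y)&(P[:,1]<y+.05)&(P[:,2]>=z)&(P[:,2]<z+(.06 if z<.32 else .1))]
    r.append(f"{np.percentile(s[:,0],2):.3f}({len(s)})" if len(s)>4 else "-")
  print(round(y,2),r)
E
```

```text
-0.45 ['-', '-', '-', '-', '0.536(41)', '0.537(314)']
-0.4 ['-', '-', '-', '0.526(299)', '0.527(524)', '0.528(162)']
-0.35 ['-', '-', '0.547(48)', '0.537(224)', '0.535(456)', '0.533(478)']
-0.3 ['-', '-', '0.569(43)', '0.570(383)', '0.570(532)', '0.525(383)']
-0.25 ['0.632(185)', '0.528(179)', '0.525(520)', '0.525(1031)', '0.524(1238)', '0.524(698)']
-0.2 ['0.633(226)', '0.633(179)', '0.550(360)', '0.552(791)', '0.556(1075)', '0.559(437)']
-0.15 ['-', '-', '0.548(164)', '0.548(415)', '0.548(587)', '0.535(478)']
-0.1 ['-', '-', '0.555(220)', '0.556(406)', '0.556(367)', '0.559(168)']
-0.05 ['-', '-', '-', '-', '-', '-']
-0.0 ['-', '-', '-', '-', '-', '-']
0.05 ['-', '-', '-', '-', '-', '-']
0.1 ['-', '-', '-', '-', '-', '-']
0.15 ['-', '-', '-', '-', '-', '-']
0.2 ['-', '-', '-', '-', '-', '-']
0.25 ['-', '-', '-', '-', '-', '-']
```

```bash
python3 - <<'E'
from h import *
for n in("top","scene"):
    f=pickle.load(open(n+".pkl","rb"))
    u,v=np.meshgrid(range(0,640),range(0,400));P=world(f,np.c_[u.ravel(),v.ravel()])
    P=P[(P[:,2]>.15)&(P[:,2]<.5)&(P[:,0]>.3)&(P[:,0]<.66)&(P[:,1]>-.45)&(P[:,1]<.3)]
    for y in np.arange(-.45,0,.02):
        s=P[(P[:,1]>=y)&(P[:,1]<y+.02)]
        if len(s)>5: 
            k=s[np.argsort(s[:,2])[:6]]; print(n,round(y,2),"lowest z",k[2].round(3),"x2% ",np.percentile(s[:,0],[2,98]).round(3),len(s))
E
```

```text
top -0.45 lowest z [ 0.543 -0.439  0.49 ] x2%  [0.535 0.545] 24
top -0.37 lowest z [ 0.544 -0.354  0.374] x2%  [0.526 0.55 ] 320
top -0.35 lowest z [ 0.538 -0.349  0.451] x2%  [0.534 0.546] 63
top -0.33 lowest z [ 0.548 -0.312  0.296] x2%  [0.544 0.55 ] 139
top -0.31 lowest z [ 0.551 -0.307  0.305] x2%  [0.549 0.552] 24
top -0.29 lowest z [ 0.571 -0.272  0.366] x2%  [0.569 0.573] 30
top -0.27 lowest z [ 0.582 -0.25   0.307] x2%  [0.569 0.589] 465
top -0.25 lowest z [ 0.525 -0.235  0.257] x2%  [0.524 0.549] 359
top -0.23 lowest z [ 0.632 -0.214  0.155] x2%  [0.528 0.633] 235
top -0.21 lowest z [ 0.633 -0.205  0.154] x2%  [0.55  0.644] 648
top -0.19 lowest z [ 0.562 -0.189  0.276] x2%  [0.557 0.599] 100
top -0.13 lowest z [ 0.548 -0.111  0.279] x2%  [0.547 0.55 ] 84
top -0.11 lowest z [ 0.552 -0.103  0.273] x2%  [0.548 0.563] 192
top -0.09 lowest z [ 0.577 -0.071  0.279] x2%  [0.577 0.584] 127
top -0.07 lowest z [ 0.582 -0.069  0.286] x2%  [0.58  0.583] 6
scene -0.45 lowest z [ 0.541 -0.438  0.492] x2%  [0.539 0.55 ] 17
scene -0.37 lowest z [ 0.542 -0.354  0.375] x2%  [0.53  0.555] 378
[... 238 characters left out ...]
 0.399] x2%  [0.575 0.577] 18
scene -0.27 lowest z [ 0.574 -0.263  0.308] x2%  [0.573 0.581] 350
scene -0.25 lowest z [ 0.636 -0.231  0.162] x2%  [0.528 0.638] 625
scene -0.23 lowest z [ 0.638 -0.223  0.153] x2%  [0.532 0.639] 1028
scene -0.21 lowest z [ 0.636 -0.204  0.151] x2%  [0.555 0.657] 2013
scene -0.19 lowest z [ 0.566 -0.186  0.275] x2%  [0.559 0.582] 293
scene -0.17 lowest z [ 0.572 -0.17   0.442] x2%  [0.571 0.577] 23
scene -0.13 lowest z [ 0.556 -0.116  0.291] x2%  [0.551 0.556] 93
scene -0.11 lowest z [ 0.554 -0.109  0.269] x2%  [0.552 0.573] 1050
scene -0.09 lowest z [ 0.583 -0.071  0.289] x2%  [0.582 0.59 ] 241
scene -0.07 lowest z [ 0.581 -0.067  0.275] x2%  [0.581 0.589] 189
```

```bash
python3 -c "
from h import *
goto([.40,-.195,.30],0)"
```

```text
t 0.1 pos [ 0.209  -0.5085  0.3023] yaw 22.34 tool shift mm [ 295.9 -217.4    2.5] turn [-6.000e-02  1.000e-02  2.234e+01] q [-73.  20.  95.  -0.  65.  -5.] F [-0.1 -0.   0.2]
```

step_arm(
  deltas=[
    {"x": 0.042, "y": -0.031},
    {"x": 0.042, "y": -0.031},
    {"x": 0.042, "y": -0.031},
    {"x": 0.042, "y": -0.031},
    {"x": 0.042, "y": -0.031},
    {"x": 0.043, "y": -0.031},
    {"x": 0.043, "y": -0.031},
    {"z": 0.0025, "az": 10},
  ],
)

```text
invalid input at $.deltas[0]: expected keys x, y, z, ax, ay, az, claw
```

step_arm(
  deltas=[
    {"az": 10},
    {"az": 2.3},
    {},
    {},
  ],
)

```text
invalid input at $.deltas[0]: expected keys x, y, z, ax, ay, az, claw
```

```bash
python3 - <<'E'
from h import *
goto([.40,-.195,.30],0)
f=grab("wrist");pickle.dump(f,open("w1.pkl","wb"));cv2.imwrite("pics/w1.png",f[0])
E
```

```text
t 0.1 pos [ 0.209  -0.5085  0.3023] yaw 22.34 tool shift mm [ 295.9 -217.4    2.5] turn [-6.000e-02  1.000e-02  2.234e+01] q [-73.  20.  95.  -0.  65.  -5.] F [-0.1 -0.   0.2]
```

View pics/w1.png

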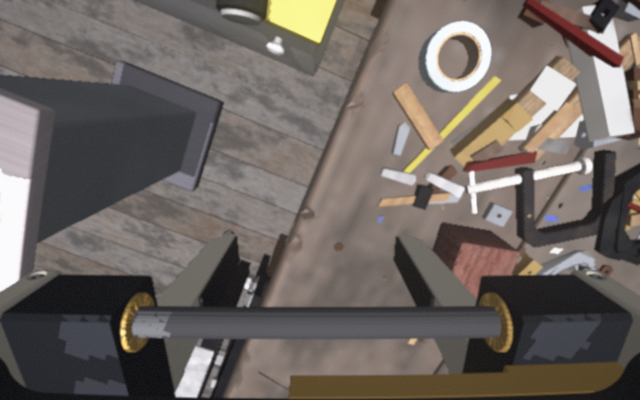

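The moves were refused because every row needs all the keys. This picture is therefore from the start pose: the fingers are at the bottom, and the cabinet edge at the top left (290,20).

step_arm(
  deltas=[
    {"x": 0.042, "y": -0.031, "z": 0, "ax": 0, "ay": 0, "az": 0, "claw": 0.093},
    {"x": 0.042, "y": -0.031, "z": 0, "ax": 0, "ay": 0, "az": 0, "claw": 0.093},
    {"x": 0.042, "y": -0.031, "z": 0, "ax": 0, "ay": 0, "az": 0, "claw": 0.093},
    {"x": 0.042, "y": -0.031, "z": 0, "ax": 0, "ay": 0, "az": 0, "claw": 0.093},
    {"x": 0.042, "y": -0.031, "z": 0, "ax": 0, "ay": 0, "az": 0, "claw": 0.093},
    {"x": 0.043, "y": -0.031, "z": 0, "ax": 0, "ay": 0, "az": 0, "claw": 0.093},
    {"x": 0.043, "y": -0.031, "z": 0, "ax": 0, "ay": 0, "az": 0, "claw": 0.093},
    {"x": 0, "y": 0, "z": 0.0025, "ax": 0, "ay": 0, "az": 10, "claw": 0.093},
  ],
)

```text
time_s: 1.15
position: [0.4015, -0.193, 0.3002]
eef_rot: [0.994, 0.108, 0.0, -0.0]
contact_force: [-0.3, 0.1, -0.7]
grip_width: 0.0932
gripper_force: 0.0
```

step_arm(
  deltas=[
    {"x": 0, "y": 0, "z": 0, "ax": 0, "ay": 0, "az": 10, "claw": 0.093},
    {"x": 0, "y": 0, "z": 0, "ax": 0, "ay": 0, "az": 2.3, "claw": 0.093},
    {"x": 0, "y": 0, "z": 0, "ax": 0, "ay": 0, "az": 0, "claw": 0.093},
    {"x": 0, "y": 0, "z": 0, "ax": 0, "ay": 0, "az": 0, "claw": 0.093},
  ],
)

```text
time_s: 1.65
position: [0.4003, -0.1955, 0.3002]
eef_rot: [1.0, 0.001, -0.0, -0.0]
contact_force: [-0.8, 0.0, 0.1]
grip_width: 0.0932
gripper_force: 0.0
```

```bash
python3 - <<'E'
from h import *
goto([.40,-.195,.30],0)
f=grab("wrist");pickle.dump(f,open("w1.pkl","wb"));cv2.imwrite("pics/w2.png",f[0])
E
```

```text
t 1.65 pos [ 0.4003 -0.1955  0.3002] yaw 0.09 tool shift mm [-0.3 -0.5  0.2] turn [-0.01  0.01  0.09] q [-32.   9. 109.   0.  61.  58.] F [-0.8  0.   0.1]
```

View pics/w2.png

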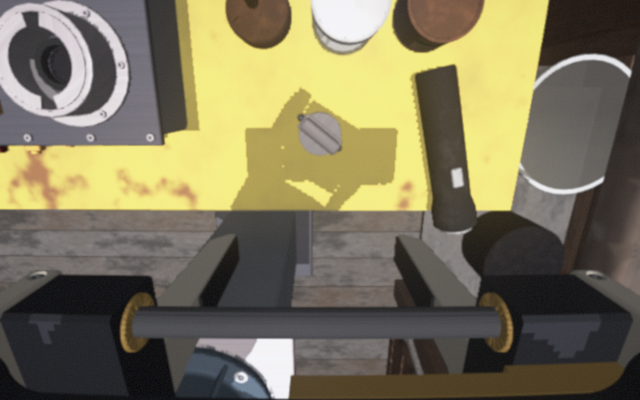

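The wrist view shows the cap at (320,133) with its bar running from (305,118) to (340,150). The neck is at the upper left (45,60), with its front notch near (40,103).

```bash
python3 - <<'E'
from h import *
f=pickle.load(open("w1.pkl","rb"))
u,v=np.meshgrid(range(280,365),range(95,175));px=np.c_[u.ravel(),v.ravel()];P=world(f,px)
for lo,hi in((.046,.065),(.018,.035)):
    m=(P[:,2]>lo)&(P[:,2]<hi)&(np.hypot(P[:,0]-.443,P[:,1]+.195)<.06);s=P[m]
    r=cv2.minAreaRect(s[:,:2].astype(np.float32)*1000)
    c=s[:,:2].mean(0);w,V=np.linalg.eigh(np.cov(s[:,:2].T));a=np.degrees(np.arctan2(V[1,1],V[0,1]))
    print(lo,len(s),"zmed",np.median(s[:,2]).round(4),"mean",c.round(4),"rect",r,"pca",a.round(1))
# picture of cap and rim, for pixel marks
a=cv2.resize(f[0][95:175,280:365],None,fx=4.6,fy=4.6,interpolation=cv2.INTER_CUBIC)
cv2.imwrite("pics/w2c.png",a)
E
```

```text
0.046 584 zmed 0.0542 mean [ 0.4503 -0.2004] rect ((449.9972839355469, -200.46925354003906), (47.262725830078125, 14.065495491027832), 51.43265914916992) pca 51.9
0.018 884 zmed 0.025 mean [ 0.4517 -0.2003] rect ((449.59136962890625, -200.43801879882812), (47.05703353881836, 48.91587448120117), 3.6236581802368164) pca 136.8
```

View pics/w2c.png

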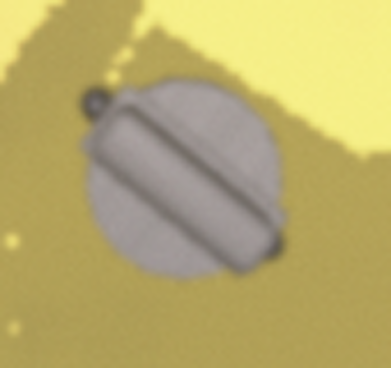

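The crop confirms the bar runs upper-left to lower-right, with pins in line with it. Its sizes match the given 48 x 14 mm.

```bash
python3 - <<'E'
from h import *
for n in("top","scene"):
    f=pickle.load(open(n+".pkl","rb"))
    u,v=np.meshgrid(range(0,640),range(0,400));P=world(f,np.c_[u.ravel(),v.ravel()])
    for lo,hi in((.04,.07),(.018,.035)):
        m=(P[:,2]>lo)&(P[:,2]<hi)&(np.hypot(P[:,0]-.447,P[:,1]+.197)<.05);s=P[m]
        print(n,lo,len(s),np.median(s[:,2]).round(4),cv2.minAreaRect(s[:,:2].astype(np.float32)*1000))
f=grab("wrist")
u,v=np.meshgrid(range(0,135),range(0,120));P=world(f,np.c_[u.ravel(),v.ravel()])
for lo,hi in((.122,.14),):
    s=P[(P[:,2]>lo)&(P[:,2]<hi)];print("rim",len(s),np.median(s[:,2]),cv2.minEnclosingCircle(s[:,:2].astype(np.float32)*1000),s.min(0),s.max(0))
goto([.45,-.2005,.30],0)
E
```

```text
top 0.04 98 0.0536 ((445.43603515625, -199.08314514160156), (45.98089599609375, 14.552128791809082), 49.13220977783203)
top 0.018 162 0.0246 ((445.3992919921875, -198.24392700195312), (47.06305694580078, 45.637962341308594), 88.39276123046875)
scene 0.04 122 0.0494 ((448.4156799316406, -194.9574737548828), (49.11214828491211, 17.509092330932617), 47.28856658935547)
scene 0.018 153 0.0255 ((442.0503234863281, -186.92373657226562), (52.41852569580078, 32.56209182739258), 37.10972595214844)
rim 6187 0.13073902058697257 ((515.6688842773438, 18.36399269104004), 42.85683059692383) [ 0.47445603 -0.02384001  0.12200232] [0.55830454 0.05762048 0.1335305 ]
t 1.75 pos [ 0.4003 -0.1955  0.3002] yaw 0.07 tool shift mm [49.7  5.   0.2] turn [-0.01  0.01  0.07] q [-32.   9. 109.   0.  61.  58.] F [0.1 0.4 0.4]
```

step_arm(
  deltas=[
    {"x": 0, "y": 0, "z": 0.052, "ax": 0, "ay": 0, "az": 0, "claw": 0.093},
    {"x": 0, "y": 0, "z": 0.052, "ax": 0, "ay": 0, "az": 0, "claw": 0.093},
    {"x": 0, "y": 0, "z": 0.051, "ax": 0, "ay": 0, "az": 0, "claw": 0.093},
    {"x": 0, "y": 0, "z": 0, "ax": 0, "ay": 0, "az": -10, "claw": 0.093},
    {"x": 0, "y": 0, "z": 0, "ax": 0, "ay": 0, "az": -10, "claw": 0.093},
    {"x": 0.023, "y": 0.011, "z": 0, "ax": 0, "ay": 0, "az": 0, "claw": 0.093},
    {"x": 0.023, "y": 0.011, "z": 0, "ax": 0, "ay": 0, "az": 0, "claw": 0.093},
    {"x": 0, "y": 0, "z": 0, "ax": 0, "ay": 0, "az": 0, "claw": 0.093},
  ],
)

```text
time_s: 2.75
position: [0.452, -0.2006, 0.1452]
eef_rot: [0.985, 0.174, 0.0, 0.0]
contact_force: [0.0, -0.2, 0.3]
grip_width: 0.0931
gripper_force: 0.0
```

```bash
cat >> h.py <<'E'
def cap(c0,f=None):
    f=f or grab("wrist")
    u,v=np.meshgrid(range(0,640),range(0,400));P=world(f,np.c_[u.ravel(),v.ravel()])
    for lo,hi in((.047,.062),(.019,.032)):
        s=P[(P[:,2]>lo)&(P[:,2]<hi)&(np.hypot(P[:,0]-c0[0],P[:,1]-c0[1])<.04)]
        if len(s)>20: print(lo,len(s),np.median(s[:,2]).round(4),cv2.minAreaRect(s[:,:2].astype(np.float32)*1000))
E
python3 - <<'E'
from h import *
f=grab("wrist");cv2.imwrite("pics/w3.png",f[0]);cap([.45,-.2005],f)
goto([.45,-.2005,.112],51.7)
E
```

```text
0.047 1657 0.0543 ((450.3116455078125, -199.82211303710938), (47.41294860839844, 14.43759536743164), 51.58041000366211)
0.019 1969 0.025 ((450.2925720214844, -199.7430419921875), (48.71645736694336, 48.48502731323242), 5.704128742218018)
t 2.8 pos [ 0.4509 -0.2003  0.145 ] yaw 20.08 tool shift mm [-0.9 -0.1 33. ] turn [-3.000e-02  1.000e-02 -3.162e+01] q [-29.  28. 110.  -0.  42.  41.] F [0.  0.8 0.1]
```

View pics/w3.png

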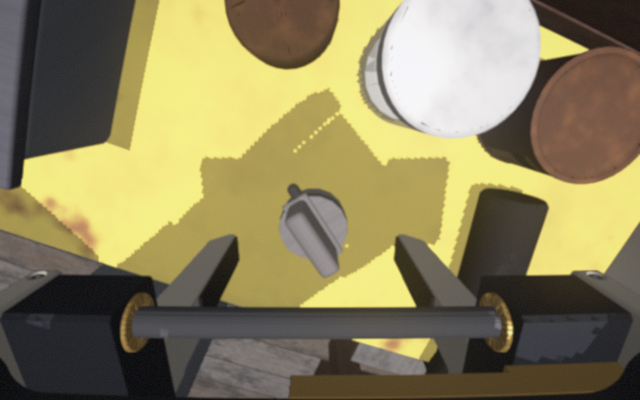

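The cap (315,225) lies between the open fingers with its bar at 51.6°, and nothing is near the fingertips. Next I descend, turn and close.

step_arm(
  deltas=[
    {"x": 0, "y": 0, "z": 0.017, "ax": 0, "ay": 0, "az": 0, "claw": 0.093},
    {"x": 0, "y": 0, "z": 0.016, "ax": 0, "ay": 0, "az": 0, "claw": 0.093},
    {"x": 0, "y": 0, "z": 0, "ax": 0, "ay": 0, "az": -10.5, "claw": 0.093},
    {"x": 0, "y": 0, "z": 0, "ax": 0, "ay": 0, "az": -10.5, "claw": 0.093},
    {"x": 0, "y": 0, "z": 0, "ax": 0, "ay": 0, "az": -10.5, "claw": 0.06},
    {"x": 0, "y": 0, "z": 0, "ax": 0, "ay": 0, "az": 0, "claw": 0.04},
    {"x": 0, "y": 0, "z": 0, "ax": 0, "ay": 0, "az": 0, "claw": 0.03},
  ],
)

```text
time_s: 3.68
position: [0.4508, -0.2004, 0.112]
eef_rot: [0.901, 0.433, -0.0, -0.0]
contact_force: [0.5, -0.5, 1.0]
grip_width: 0.0676
gripper_force: 0.0
```

```bash
python3 - <<'E'
from h import *
goto([.4503,-.1998,.112],51.6)
E
```

```text
t 3.67 pos [ 0.4508 -0.2004  0.112 ] yaw 51.29 tool shift mm [ 0.1 -0.8  0. ] turn [-0.02  0.   -0.31] q [-29.  31. 111.   0.  38.   9.] F [ 0.5 -0.5  1. ]
```

step_arm(
  deltas=[
    {"x": 0, "y": -0.0008, "z": 0, "ax": 0, "ay": 0, "az": 0, "claw": 0.005},
    {"x": 0, "y": 0, "z": 0, "ax": 0, "ay": 0, "az": 0, "claw": 0.005},
    {"x": 0, "y": 0, "z": 0, "ax": 0, "ay": 0, "az": 0, "claw": 0.005},
    {"x": 0, "y": 0, "z": 0, "ax": 0, "ay": 0, "az": 0, "claw": 0.005},
    {"x": 0, "y": 0, "z": 0, "ax": 0, "ay": 0, "az": 0, "claw": 0.005},
    {"x": 0, "y": 0, "z": 0, "ax": 0, "ay": 0, "az": 0, "claw": 0.005},
  ],
  squeeze=50,
)

```text
time_s: 4.42
position: [0.4504, -0.1999, 0.1122]
eef_rot: [0.901, 0.435, -0.0, -0.0]
contact_force: [-0.6, 0.6, -0.3]
grip_width: 0.0134
gripper_force: 50.0
```

```bash
python3 - <<'E'
from h import *
goto([.40,-.17,.145],0)
o=ctrl.get_obs();print(o["grip_width"],o["gripper_force"],o["ft_torque"])
E
```

```text
t 4.42 pos [ 0.4504 -0.1999  0.1122] yaw 51.53 tool shift mm [ -8.  -58.  -32.8] turn [-2.000e-02  1.000e-02  5.153e+01] q [-29.  31. 111.   0.  38.   9.] F [-0.6  0.6 -0.3]
0.013428803802023612 50.00002384185791 [ 0.07066833  0.07975684 -0.03235011]
```

step_arm(
  deltas=[
    {"x": 0, "y": 0, "z": -0.015, "ax": 0, "ay": 0, "az": 0, "claw": 0.005},
    {"x": 0, "y": 0, "z": -0.015, "ax": 0, "ay": 0, "az": 0, "claw": 0.005},
    {"x": 0.004, "y": -0.033, "z": 0, "ax": 0, "ay": 0, "az": 0, "claw": 0.005},
    {"x": 0.004, "y": -0.033, "z": 0, "ax": 0, "ay": 0, "az": 0, "claw": 0.005},
    {"x": 0.004, "y": -0.033, "z": 0, "ax": 0, "ay": 0, "az": 0, "claw": 0.005},
    {"x": 0, "y": 0, "z": -0.05, "ax": 0, "ay": 0, "az": 0, "claw": 0.005},
    {"x": 0, "y": 0, "z": -0.05, "ax": 0, "ay": 0, "az": 0, "claw": 0.005},
    {"x": 0, "y": 0, "z": -0.05, "ax": 0, "ay": 0, "az": 0, "claw": 0.005},
  ],
)

```text
time_s: 5.42
position: [0.38, -0.1287, 0.295]
eef_rot: [0.901, 0.435, 0.0, 0.001]
contact_force: [0.4, -0.3, -3.6]
grip_width: 0.014
gripper_force: 50.0
```

step_arm(
  deltas=[
    {"x": 0, "y": 0, "z": 0, "ax": 0, "ay": 0, "az": -10.6, "claw": 0.005},
    {"x": 0, "y": 0, "z": 0, "ax": 0, "ay": 0, "az": -10.6, "claw": 0.005},
    {"x": 0, "y": 0, "z": 0, "ax": 0, "ay": 0, "az": -10.6, "claw": 0.005},
    {"x": 0, "y": 0, "z": 0, "ax": 0, "ay": 0, "az": -10.6, "claw": 0.005},
    {"x": 0, "y": 0, "z": 0, "ax": 0, "ay": 0, "az": -10.6, "claw": 0.005},
    {"x": 0, "y": 0, "z": 0, "ax": 0, "ay": 0, "az": -10.6, "claw": 0.005},
    {"x": 0, "y": 0, "z": 0, "ax": 0, "ay": 0, "az": -10.6, "claw": 0.005},
    {"x": 0, "y": 0, "z": 0, "ax": 0, "ay": 0, "az": -10.6, "claw": 0.005},
  ],
)

```text
time_s: 6.42
position: [0.3802, -0.1288, 0.2932]
eef_rot: [0.369, 0.929, -0.0, 0.001]
contact_force: [0.3, -0.5, -2.7]
grip_width: 0.0138
gripper_force: 50.0
```

step_arm(
  deltas=[
    {"x": 0, "y": 0, "z": 0, "ax": 0, "ay": 0, "az": -10.6, "claw": 0.005},
    {"x": 0, "y": 0, "z": 0, "ax": 0, "ay": 0, "az": -10.6, "claw": 0.005},
    {"x": 0, "y": 0, "z": 0, "ax": 0, "ay": 0, "az": -10.6, "claw": 0.005},
    {"x": 0, "y": 0, "z": 0, "ax": 0, "ay": 0, "az": -10.6, "claw": 0.005},
    {"x": 0, "y": 0, "z": 0, "ax": 0, "ay": 0, "az": -1.3, "claw": 0.005},
  ],
)

```text
time_s: 7.05
position: [0.3803, -0.1289, 0.293]
eef_rot: [-0.0, 1.0, -0.0, 0.0]
contact_force: [0.1, -1.0, -2.6]
grip_width: 0.0136
gripper_force: 50.0
```

```bash
python3 - <<'E'
from h import *
goto([.49,.018,.36],180)
E
```

```text
t 7.05 pos [ 0.3803 -0.1289  0.293 ] yaw -179.97 tool shift mm [-109.9  146.8  -66.9] turn [-0.03  0.06  0.03] q [ -25.    5.  116.    0.   59. -115.] F [ 0.1 -1.  -2.6]
```

step_arm(
  deltas=[
    {"x": 0, "y": 0.046, "z": -0.012, "ax": 0, "ay": 0, "az": 0, "claw": 0.005},
    {"x": 0, "y": 0.046, "z": -0.012, "ax": 0, "ay": 0, "az": 0, "claw": 0.005},
    {"x": 0, "y": 0.046, "z": -0.012, "ax": 0, "ay": 0, "az": 0, "claw": 0.005},
    {"x": 0, "y": 0.046, "z": -0.012, "ax": 0, "ay": 0, "az": 0, "claw": 0.005},
    {"x": -0.045, "y": 0, "z": 0, "ax": 0, "ay": 0, "az": 0, "claw": 0.005},
    {"x": -0.045, "y": 0, "z": 0, "ax": 0, "ay": 0, "az": 0, "claw": 0.005},
    {"x": -0.045, "y": 0, "z": 0, "ax": 0, "ay": 0, "az": 0, "claw": 0.005},
    {"x": -0.045, "y": 0, "z": 0, "ax": 0, "ay": 0, "az": 0, "claw": 0.005},
  ],
)

```text
time_s: 8.05
position: [0.5615, 0.0552, 0.3407]
eef_rot: [0.002, 1.0, 0.0, 0.0]
contact_force: [0.5, 0.3, -1.7]
grip_width: 0.0134
gripper_force: 50.0
```

step_arm(
  deltas=[
    {"x": 0, "y": 0, "z": 0, "ax": 0, "ay": 0, "az": 0, "claw": 0.005},
    {"x": 0, "y": 0, "z": 0, "ax": 0, "ay": 0, "az": 0, "claw": 0.005},
  ],
)

```text
time_s: 8.3
position: [0.5598, 0.0552, 0.3402]
eef_rot: [0.001, 1.0, -0.0, -0.0]
contact_force: [-0.9, -0.2, -2.5]
grip_width: 0.0139
gripper_force: 50.0
```

```bash
python3 - <<'E'
from h import *
goto([.515,.018,.34],180)
f=grab("wrist");pickle.dump(f,open("w4.pkl","wb"));cv2.imwrite("pics/w4.png",f[0])
u,v=np.meshgrid(range(640),range(400));P=world(f,np.c_[u.ravel(),v.ravel()])
d=np.hypot(P[:,0]-.513,P[:,1]-.018)
s=P[(P[:,2]>.124)&(P[:,2]<.137)&(d<.05)];print("rim",len(s),np.median(s[:,2]),cv2.minEnclosingCircle(s[:,:2].astype(np.float32)*1000))
E
```

```text
t 8.3 pos [0.5598 0.0552 0.3402] yaw 179.91 tool shift mm [ 44.7 -37.2   0.3] turn [-0.   -0.04 -0.09] q [  1.  19.  90.   0.  71. -89.] F [-0.9 -0.2 -2.5]
rim 3578 0.13069370714831036 ((516.0796508789062, 19.363492965698242), 41.965702056884766)
```

View pics/w4.png

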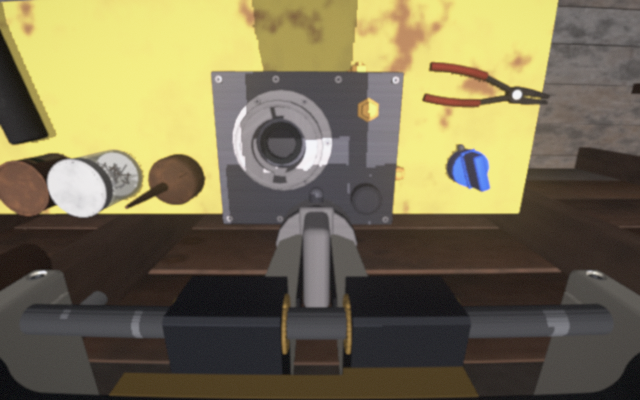

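The neck is at (282,140) with the front notch near (278,112). The held cap's bar is at (316,260).

```bash
cat >> h.py <<'E'
def neck(f):
    im,d,K,k1,W=f
    u,v=np.meshgrid(range(640),range(400));P=world(f,np.c_[u.ravel(),v.ravel()])
    s=P[(np.abs(P[:,2]-.131)<.006)&(np.hypot(P[:,0]-.515,P[:,1]-.018)<.055)][:,:2]
    r=np.hypot(*(s-[.516,.0185]).T)
    # fit circle: outer edge points by angle
    a=np.arctan2(s[:,1]-.0185,s[:,0]-.516);e=[]
    for b in np.arange(-180,180,6):
        k=np.abs((np.degrees(a)-b+180)%360-180)<3
        if k.sum()>8:e.append(s[k][np.argmax(r[k])])
    e=np.array(e);M=np.c_[2*e,np.ones(len(e))];x=np.linalg.lstsq(M,(e**2).sum(1),rcond=None)[0]
    c=x[:2];print("c",c.round(4),"R",np.sqrt(x[2]+c@c).round(4))
    # orthorectified patch at rim height, 0.25mm/px, up=+x, left=+y
    g=(np.arange(-200,200)*.00025);X,Y=np.meshgrid(-g,-g,indexing="ij")
    Q=np.c_[X.ravel()+c[0],Y.ravel()+c[1],np.full(X.size,.131)]
    C=np.linalg.inv(W);rv=cv2.Rodrigues(C[:3,:3])[0]
    p=cv2.projectPoints(Q,rv,C[:3,3],K,np.array([k1,0,0,0,0.]))[0].reshape(400,400,2).astype(np.float32)
    o=cv2.remap(im,p[...,0],p[...,1],cv2.INTER_CUBIC);dz=cv2.remap(d,p[...,0],p[...,1],cv2.INTER_NEAREST)
    Zc=(Q@C[:3,:3].T+C[:3,3])[:,2].reshape(400,400)
    return c,o,(np.abs(dz-Zc)<.004)
E
python3 - <<'E'
from h import *
f=pickle.load(open("w4.pkl","rb"))
c,o,m=neck(f)
A=np.radians(np.arange(0,360,1.));
frac=np.array([np.mean([m[int(200-r*4*np.cos(a)),int(200-r*4*np.sin(a))] for r in np.arange(28,31.5,.25)]) for a in A])
print("low at deg",[(int(np.degrees(a)),round(x,1)) for a,x in zip(A,frac) if x<.6])
cv2.imwrite("pics/w5.png",np.hstack([o,cv2.merge([np.uint8(m)*255]*3)]))
E
```

```text
c [0.5161 0.0196] R 0.0414
low at deg [(0, np.float64(0.0)), (1, np.float64(0.0)), (2, np.float64(0.0)), (3, np.float64(0.0)), (4, np.float64(0.0)), (5, np.float64(0.0)), (6, np.float64(0.0)), (7, np.float64(0.0)), (8, np.float64(0.0)), (9, np.float64(0.0)), (10, np.float64(0.3)), (169, np.float64(0.4)), (170, np.float64(0.0)), (171, np.float64(0.0)), (172, np.float64(0.0)), (173, np.float64(0.0)), (174, np.float64(0.0)), (175, np.float64(0.0)), (176, np.float64(0.0)), (177, np.float64(0.0)), (178, np.float64(0.0)), (179, np.float64(0.0)), (180, np.float64(0.0)), (181, np.float64(0.0)), (182, np.float64(0.0)), (183, np.float64(0.0)), (184, np.float64(0.0)), (185, np.float64(0.0)), (186, np.float64(0.0)), (187, np.float64(0.0)), (188, np.float64(0.0)), (189, np.float64(0.0)), (190, np.float64(0.1)), (191, np.float64(0.5)), (348, np.float64(0.4)), (349, np.float64(0.0)), (350, np.float64(0.0)), (351, np.float64(0.0)), (352, np.float64(0.0)), (353, np.float64(0.0)), (354, np.float64(0.0)), (355, np.float64(0.0)), (356, np.float64(0.0)), (357, np.float64(0.0)), (358, np.float64(0.0)), (359, np.float64(0.0))]
```

View pics/w5.png

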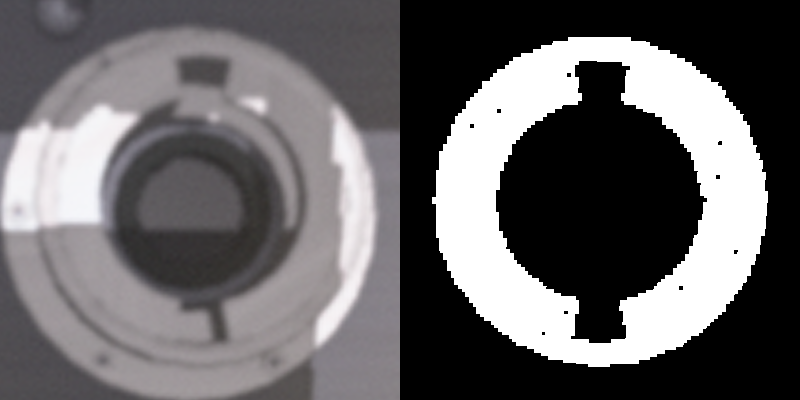

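The rectified patch shows both notches clearly, almost exactly along world x (yaw about -0.3°), and the rim radius matches. The neck centre is about (0.5157, 0.0191).

step_arm(
  deltas=[
    {"x": 0.022, "y": -0.018, "z": 0, "ax": 0, "ay": 0, "az": 0, "claw": 0.005},
    {"x": 0.022, "y": -0.018, "z": 0, "ax": 0, "ay": 0, "az": 0, "claw": 0.005},
    {"x": 0, "y": 0, "z": 0.03, "ax": 0, "ay": 0, "az": 0, "claw": 0.005},
    {"x": 0, "y": 0, "z": 0.03, "ax": 0, "ay": 0, "az": 0, "claw": 0.005},
    {"x": 0, "y": 0, "z": 0.025, "ax": 0, "ay": 0, "az": 0, "claw": 0.005},
    {"x": 0, "y": 0, "z": 0, "ax": 0, "ay": 0, "az": 0, "claw": 0.005},
    {"x": 0, "y": 0, "z": 0, "ax": 0, "ay": 0, "az": 0, "claw": 0.005},
  ],
)

```text
time_s: 9.22
position: [0.5165, 0.0192, 0.2566]
eef_rot: [-0.0, 1.0, -0.0, 0.001]
contact_force: [-0.6, -0.3, -2.7]
grip_width: 0.014
gripper_force: 50.0
```

```bash
python3 - <<'E'
from h import *
goto([.5157,.0191,.246],179.7)
f=grab("wrist");cv2.imwrite("pics/w6.png",f[0][100:340,160:480])
o=ctrl.get_obs();print(o["contact_force"],o["ft_torque"])
E
```

```text
t 9.22 pos [0.5165 0.0192 0.2566] yaw -179.99 tool shift mm [ 0.8 -0.1 10.6] turn [-0.01  0.09  0.31] q [ -3.  20. 102.  -0.  58. -93.] F [-0.6 -0.3 -2.7]
[-0.04250813  0.20696899 -3.06615568] [ 0.07267088 -0.18595998 -0.0190296 ]
```

View pics/w6.png

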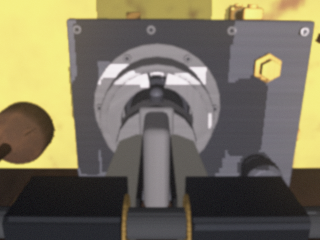

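The held cap sits over the neck with its front pin at crop (155,82) in line with the notch. I'll descend in small steps and watch the force.

step_arm(
  deltas=[
    {"x": 0.0008, "y": 0, "z": 0.006, "ax": 0, "ay": 0, "az": 0.2, "claw": 0.005},
    {"x": 0, "y": 0, "z": 0.006, "ax": 0, "ay": 0, "az": 0, "claw": 0.005},
    {"x": 0, "y": 0, "z": 0.001, "ax": 0, "ay": 0, "az": 0, "claw": 0.005},
    {"x": 0, "y": 0, "z": 0.001, "ax": 0, "ay": 0, "az": 0, "claw": 0.005},
    {"x": 0, "y": 0, "z": 0, "ax": 0, "ay": 0, "az": 0, "claw": 0.005},
  ],
)

```text
time_s: 9.9
position: [0.5156, 0.0191, 0.2412]
eef_rot: [0.001, 1.0, 0.0, 0.0]
contact_force: [0.2, -0.4, -3.1]
grip_width: 0.0135
gripper_force: 50.0
```

Underside is 2 mm into the throat with no contact.

step_arm(
  deltas=[
    {"x": 0, "y": 0, "z": 0.001, "ax": 0, "ay": 0, "az": 0, "claw": 0.005},
    {"x": 0, "y": 0, "z": 0.001, "ax": 0, "ay": 0, "az": 0, "claw": 0.005},
    {"x": 0, "y": 0, "z": 0.001, "ax": 0, "ay": 0, "az": 0, "claw": 0.005},
    {"x": 0, "y": 0, "z": 0, "ax": 0, "ay": 0, "az": 0, "claw": 0.005},
  ],
)

```text
time_s: 10.4
position: [0.5155, 0.0191, 0.2382]
eef_rot: [0.001, 1.0, -0.0, -0.0]
contact_force: [0.2, -0.0, -0.9]
grip_width: 0.0136
gripper_force: 50.0
```

step_arm(
  deltas=[
    {"x": 0, "y": 0, "z": 0.001, "ax": 0, "ay": 0, "az": 0, "claw": 0.005},
    {"x": 0, "y": 0, "z": 0.001, "ax": 0, "ay": 0, "az": 0, "claw": 0.005},
    {"x": 0, "y": 0, "z": 0, "ax": 0, "ay": 0, "az": 0, "claw": 0.005},
  ],
)

```text
time_s: 10.78
position: [0.5155, 0.0191, 0.2361]
eef_rot: [0.001, 1.0, 0.0, -0.0]
contact_force: [0.4, -0.3, -2.6]
grip_width: 0.0136
gripper_force: 50.0
```

Past the rim with the pins in the notches. Continuing.

step_arm(
  deltas=[
    {"x": 0, "y": 0, "z": 0.0015, "ax": 0, "ay": 0, "az": 0, "claw": 0.005},
    {"x": 0, "y": 0, "z": 0.0015, "ax": 0, "ay": 0, "az": 0, "claw": 0.005},
    {"x": 0, "y": 0, "z": 0.0015, "ax": 0, "ay": 0, "az": 0, "claw": 0.005},
    {"x": 0, "y": 0, "z": 0.001, "ax": 0, "ay": 0, "az": 0, "claw": 0.005},
    {"x": 0, "y": 0, "z": 0, "ax": 0, "ay": 0, "az": 0, "claw": 0.005},
  ],
)

```text
time_s: 11.4
position: [0.5155, 0.0191, 0.2307]
eef_rot: [0.001, 1.0, 0.0, -0.0]
contact_force: [-0.3, 0.5, -2.2]
grip_width: 0.0138
gripper_force: 50.0
```

step_arm(
  deltas=[
    {"x": 0, "y": 0, "z": 0.001, "ax": 0, "ay": 0, "az": 0, "claw": 0.005},
    {"x": 0, "y": 0, "z": 0.001, "ax": 0, "ay": 0, "az": 0, "claw": 0.005},
    {"x": 0, "y": 0, "z": 0, "ax": 0, "ay": 0, "az": 0, "claw": 0.005},
  ],
)

```text
time_s: 11.78
position: [0.5155, 0.0191, 0.2287]
eef_rot: [0.001, 1.0, -0.0, -0.0]
contact_force: [0.6, 0.3, -2.7]
grip_width: 0.0139
gripper_force: 50.0
```

```bash
python3 - <<'E'
from h import *
goto([.5157,.0191,.225],179.7)
E
```

```text
t 11.78 pos [0.5155 0.0191 0.2287] yaw 179.84 tool shift mm [-0.2 -0.   3.7] turn [-0.   -0.01  0.14] q [ -3.  22. 104.  -0.  54. -93.] F [ 0.6  0.3 -2.7]
```

Underside is about 14.3 mm deep and the seal is not yet felt. Using 0.5 mm steps now.

step_arm(
  deltas=[
    {"x": 0, "y": 0, "z": 0.001, "ax": 0, "ay": 0, "az": 0, "claw": 0.005},
    {"x": 0, "y": 0, "z": 0.0005, "ax": 0, "ay": 0, "az": 0, "claw": 0.005},
    {"x": 0, "y": 0, "z": 0, "ax": 0, "ay": 0, "az": 0, "claw": 0.005},
  ],
)

```text
time_s: 12.15
position: [0.5155, 0.0192, 0.2272]
eef_rot: [0.001, 1.0, 0.0, -0.0]
contact_force: [-0.2, 0.2, -3.1]
grip_width: 0.0137
gripper_force: 50.0
```

step_arm(
  deltas=[
    {"x": 0, "y": 0, "z": 0.0005, "ax": 0, "ay": 0, "az": 0, "claw": 0.005},
    {"x": 0, "y": 0, "z": 0, "ax": 0, "ay": 0, "az": 0, "claw": 0.005},
  ],
)

```text
time_s: 12.4
position: [0.5155, 0.0191, 0.2267]
eef_rot: [0.001, 1.0, -0.0, -0.0]
contact_force: [-0.7, -0.2, -2.3]
grip_width: 0.0139
gripper_force: 50.0
```

step_arm(
  deltas=[
    {"x": 0, "y": 0, "z": 0.0005, "ax": 0, "ay": 0, "az": 0, "claw": 0.005},
    {"x": 0, "y": 0, "z": 0, "ax": 0, "ay": 0, "az": 0, "claw": 0.005},
  ],
)

```text
time_s: 12.65
position: [0.5155, 0.0191, 0.2262]
eef_rot: [0.001, 1.0, 0.0, -0.0]
contact_force: [-0.3, 0.2, -2.7]
grip_width: 0.0136
gripper_force: 50.0
```

step_arm(
  deltas=[
    {"x": 0, "y": 0, "z": 0.0005, "ax": 0, "ay": 0, "az": 0, "claw": 0.005},
    {"x": 0, "y": 0, "z": 0, "ax": 0, "ay": 0, "az": 0, "claw": 0.005},
  ],
)

```text
time_s: 12.9
position: [0.5155, 0.0191, 0.2257]
eef_rot: [0.001, 1.0, 0.0, -0.0]
contact_force: [0.2, 0.5, -2.4]
grip_width: 0.0138
gripper_force: 50.0
```

step_arm(
  deltas=[
    {"x": 0, "y": 0, "z": 0.0005, "ax": 0, "ay": 0, "az": 0, "claw": 0.005},
    {"x": 0, "y": 0, "z": 0, "ax": 0, "ay": 0, "az": 0, "claw": 0.005},
  ],
)

```text
time_s: 13.15
position: [0.5156, 0.0191, 0.2252]
eef_rot: [0.001, 1.0, -0.0, 0.0]
contact_force: [-0.8, -0.4, -2.7]
grip_width: 0.0136
gripper_force: 50.0
```

step_arm(
  deltas=[
    {"x": 0, "y": 0, "z": 0.0005, "ax": 0, "ay": 0, "az": 0, "claw": 0.005},
    {"x": 0, "y": 0, "z": 0, "ax": 0, "ay": 0, "az": 0, "claw": 0.005},
  ],
)

```text
time_s: 13.4
position: [0.5156, 0.0191, 0.225]
eef_rot: [0.001, 1.0, 0.0, 0.0]
contact_force: [-2.5, -0.5, 2.0]
grip_width: 0.0138
gripper_force: 50.0
```

step_arm(
  deltas=[
    {"x": 0, "y": 0, "z": 0.0005, "ax": 0, "ay": 0, "az": 0, "claw": 0.005},
    {"x": 0, "y": 0, "z": 0, "ax": 0, "ay": 0, "az": 0, "claw": 0.005},
  ],
)

```text
time_s: 13.65
position: [0.5156, 0.0191, 0.2247]
eef_rot: [0.001, 1.0, -0.0, 0.0]
contact_force: [-2.3, 0.9, 7.7]
grip_width: 0.0138
gripper_force: 50.0
```

Seal felt at TCP z of about 0.2251; the load is now about 10 N. I'll ease it slightly and begin the clockwise twist.

step_arm(
  deltas=[
    {"x": 0, "y": 0, "z": -0.0002, "ax": 0, "ay": 0, "az": 0, "claw": 0.005},
    {"x": 0, "y": 0, "z": 0, "ax": 0, "ay": 0, "az": 4, "claw": 0.005},
    {"x": 0, "y": 0, "z": 0, "ax": 0, "ay": 0, "az": 4, "claw": 0.005},
    {"x": 0, "y": 0, "z": 0, "ax": 0, "ay": 0, "az": 0, "claw": 0.005},
  ],
  squeeze=60,
)

```text
time_s: 14.15
position: [0.516, 0.0191, 0.2248]
eef_rot: [0.071, 0.997, 0.0, 0.001]
contact_force: [1.1, -1.1, 4.5]
grip_width: 0.0137
gripper_force: 60.0
```

```bash
cat >> h.py <<'E'
def feel():
    o=ctrl.get_obs();x=R.from_quat(o["eef_rot"]).apply([1,0,0]);print("t",round(o["time_s"],2),"p",(o["position"]*1000).round(2),"yaw",np.degrees(np.arctan2(x[1],x[0])).round(2),"F",o["contact_force"].round(2),"M",o["ft_torque"].round(3))
E
python3 -c "
from h import *
feel()"
```

```text
t 14.15 p [515.95  19.13 224.85] yaw 171.86 F [ 1.07 -1.06  4.47] M [ 0.058 -0.133 -0.102]
```

step_arm(
  deltas=[
    {"x": 0, "y": 0, "z": 0, "ax": 0, "ay": 0, "az": 4, "claw": 0.005},
    {"x": 0, "y": 0, "z": 0, "ax": 0, "ay": 0, "az": 4, "claw": 0.005},
    {"x": 0, "y": 0, "z": 0, "ax": 0, "ay": 0, "az": 0, "claw": 0.005},
  ],
)

```text
time_s: 14.52
position: [0.5159, 0.0191, 0.2248]
eef_rot: [0.14, 0.99, 0.0, 0.001]
contact_force: [1.1, 0.3, 5.5]
grip_width: 0.0138
gripper_force: 60.0
```

```bash
python3 -c "
from h import *
feel()"
```

```text
t 14.53 p [515.91  19.11 224.81] yaw 163.93 F [1.11 0.3  5.53] M [ 0.056 -0.194 -0.05 ]
```

step_arm(
  deltas=[
    {"x": 0, "y": 0, "z": 0, "ax": 0, "ay": 0, "az": 2.5, "claw": 0.005},
    {"x": 0, "y": 0, "z": 0, "ax": 0, "ay": 0, "az": 0, "claw": 0.005},
  ],
)

```text
time_s: 14.78
position: [0.5159, 0.0191, 0.2248]
eef_rot: [0.161, 0.987, 0.0, 0.001]
contact_force: [-1.0, -0.2, 5.2]
grip_width: 0.014
gripper_force: 60.0
```

```bash
python3 -c "
from h import *
feel()"
```

```text
t 14.78 p [515.9   19.12 224.81] yaw 161.47 F [-0.99 -0.19  5.23] M [ 0.057 -0.152  0.023]
```

step_arm(
  deltas=[
    {"x": 0, "y": 0, "z": 0, "ax": 0, "ay": 0, "az": 2.5, "claw": 0.005},
    {"x": 0, "y": 0, "z": 0, "ax": 0, "ay": 0, "az": 0, "claw": 0.005},
  ],
)

```text
time_s: 15.02
position: [0.5159, 0.0191, 0.2248]
eef_rot: [0.182, 0.983, 0.0, 0.001]
contact_force: [0.4, 0.1, 6.1]
grip_width: 0.0135
gripper_force: 60.0
```

```bash
python3 -c "
from h import *
feel()"
```

```text
t 15.03 p [515.88  19.12 224.78] yaw 158.97 F [0.37 0.12 6.1 ] M [ 0.072 -0.161  0.037]
```

step_arm(
  deltas=[
    {"x": 0, "y": 0, "z": 0, "ax": 0, "ay": 0, "az": 2, "claw": 0.005},
    {"x": 0, "y": 0, "z": 0, "ax": 0, "ay": 0, "az": 0, "claw": 0.005},
  ],
)

```text
time_s: 15.28
position: [0.5159, 0.0191, 0.2248]
eef_rot: [0.2, 0.98, 0.0, 0.001]
contact_force: [-0.3, -0.7, 4.9]
grip_width: 0.0136
gripper_force: 60.0
```

step_arm(
  deltas=[
    {"x": 0, "y": 0, "z": 0, "ax": 0, "ay": 0, "az": 2, "claw": 0.005},
    {"x": 0, "y": 0, "z": 0, "ax": 0, "ay": 0, "az": 0, "claw": 0.005},
  ],
)

```text
time_s: 15.52
position: [0.5159, 0.0191, 0.2248]
eef_rot: [0.217, 0.976, 0.0, 0.001]
contact_force: [0.1, 0.3, 5.4]
grip_width: 0.0134
gripper_force: 60.0
```

step_arm(
  deltas=[
    {"x": 0, "y": 0, "z": 0, "ax": 0, "ay": 0, "az": 2, "claw": 0.005},
    {"x": 0, "y": 0, "z": 0, "ax": 0, "ay": 0, "az": 0, "claw": 0.005},
  ],
)

```text
time_s: 15.78
position: [0.5159, 0.0191, 0.2248]
eef_rot: [0.234, 0.972, 0.0, 0.001]
contact_force: [-0.7, -0.4, 6.0]
grip_width: 0.0138
gripper_force: 60.0
```

```bash
python3 -c "
from h import *
feel()"
```

```text
t 15.78 p [515.87  19.11 224.79] yaw 152.98 F [-0.74 -0.38  6.04] M [ 0.057 -0.139  0.029]
```

step_arm(
  deltas=[
    {"x": 0, "y": 0, "z": 0, "ax": 0, "ay": 0, "az": 2, "claw": 0.005},
    {"x": 0, "y": 0, "z": 0, "ax": 0, "ay": 0, "az": 0, "claw": 0.005},
  ],
)

```text
time_s: 16.02
position: [0.5159, 0.0191, 0.2248]
eef_rot: [0.251, 0.968, 0.0, 0.001]
contact_force: [0.4, 0.4, 5.6]
grip_width: 0.0135
gripper_force: 60.0
```

step_arm(
  deltas=[
    {"x": 0, "y": 0, "z": 0, "ax": 0, "ay": 0, "az": 2, "claw": 0.005},
    {"x": 0, "y": 0, "z": 0, "ax": 0, "ay": 0, "az": 0, "claw": 0.005},
  ],
)

```text
time_s: 16.27
position: [0.5159, 0.0191, 0.2248]
eef_rot: [0.267, 0.964, 0.0, 0.001]
contact_force: [0.6, 0.4, 5.0]
grip_width: 0.0136
gripper_force: 60.0
```

step_arm(
  deltas=[
    {"x": 0, "y": 0, "z": 0, "ax": 0, "ay": 0, "az": 2, "claw": 0.005},
    {"x": 0, "y": 0, "z": 0, "ax": 0, "ay": 0, "az": 0, "claw": 0.005},
  ],
)

```text
time_s: 16.52
position: [0.5159, 0.0191, 0.2248]
eef_rot: [0.284, 0.959, 0.0, 0.001]
contact_force: [0.6, -0.0, 5.8]
grip_width: 0.0138
gripper_force: 60.0
```

```bash
python3 -c "
from h import *
feel()"
```

```text
t 16.52 p [515.89  19.12 224.8 ] yaw 146.98 F [ 0.6  -0.    5.78] M [-0.002 -0.116  0.023]
```

step_arm(
  deltas=[
    {"x": 0, "y": 0, "z": 0, "ax": 0, "ay": 0, "az": 2, "claw": 0.005},
    {"x": 0, "y": 0, "z": 0, "ax": 0, "ay": 0, "az": 0, "claw": 0.005},
  ],
)

```text
time_s: 16.77
position: [0.5159, 0.0191, 0.2248]
eef_rot: [0.301, 0.954, 0.0, 0.001]
contact_force: [0.9, -0.3, 5.7]
grip_width: 0.0137
gripper_force: 60.0
```

step_arm(
  deltas=[
    {"x": 0, "y": 0, "z": 0, "ax": 0, "ay": 0, "az": 2, "claw": 0.005},
    {"x": 0, "y": 0, "z": 0, "ax": 0, "ay": 0, "az": 0, "claw": 0.005},
  ],
)

```text
time_s: 17.02
position: [0.5159, 0.0191, 0.2248]
eef_rot: [0.317, 0.948, 0.0, 0.001]
contact_force: [0.2, -0.1, 6.2]
grip_width: 0.0132
gripper_force: 60.0
```

step_arm(
  deltas=[
    {"x": 0, "y": 0, "z": 0, "ax": 0, "ay": 0, "az": 2, "claw": 0.005},
    {"x": 0, "y": 0, "z": 0, "ax": 0, "ay": 0, "az": 0, "claw": 0.005},
  ],
)

```text
time_s: 17.27
position: [0.5159, 0.0191, 0.2248]
eef_rot: [0.334, 0.943, 0.0, 0.001]
contact_force: [-0.0, 0.5, 5.5]
grip_width: 0.0135
gripper_force: 60.0
```

```bash
python3 -c "
from h import *
feel()"
```

```text
t 17.27 p [515.88  19.11 224.79] yaw 140.98 F [-0.04  0.53  5.55] M [ 0.034 -0.058  0.055]
```

step_arm(
  deltas=[
    {"x": 0, "y": 0, "z": 0, "ax": 0, "ay": 0, "az": 2, "claw": 0.005},
    {"x": 0, "y": 0, "z": 0, "ax": 0, "ay": 0, "az": 0, "claw": 0.005},
  ],
)

```text
time_s: 17.52
position: [0.5159, 0.0191, 0.2248]
eef_rot: [0.35, 0.937, 0.0, 0.001]
contact_force: [0.9, 0.1, 5.2]
grip_width: 0.0138
gripper_force: 60.0
```

step_arm(
  deltas=[
    {"x": 0, "y": 0, "z": 0, "ax": 0, "ay": 0, "az": 2, "claw": 0.005},
    {"x": 0, "y": 0, "z": 0, "ax": 0, "ay": 0, "az": 0, "claw": 0.005},
  ],
)

```text
time_s: 17.77
position: [0.5159, 0.0191, 0.2248]
eef_rot: [0.367, 0.93, 0.0, 0.001]
contact_force: [0.9, 0.4, 5.7]
grip_width: 0.0136
gripper_force: 60.0
```

step_arm(
  deltas=[
    {"x": 0, "y": 0, "z": 0, "ax": 0, "ay": 0, "az": 2, "claw": 0.005},
    {"x": 0, "y": 0, "z": 0, "ax": 0, "ay": 0, "az": 0, "claw": 0.005},
  ],
)

```text
time_s: 18.02
position: [0.5159, 0.0191, 0.2248]
eef_rot: [0.383, 0.924, 0.0, 0.001]
contact_force: [0.4, -0.2, 5.4]
grip_width: 0.0135
gripper_force: 60.0
```

```bash
python3 -c "
from h import *
feel()"
```

```text
t 18.02 p [515.88  19.11 224.78] yaw 134.98 F [ 0.36 -0.21  5.41] M [ 0.058 -0.198  0.052]
```

step_arm(
  deltas=[
    {"x": 0, "y": 0, "z": 0, "ax": 0, "ay": 0, "az": 2, "claw": 0.005},
    {"x": 0, "y": 0, "z": 0, "ax": 0, "ay": 0, "az": 0, "claw": 0.005},
  ],
)

```text
time_s: 18.27
position: [0.5159, 0.0192, 0.2247]
eef_rot: [0.4, 0.917, 0.0, 0.001]
contact_force: [1.4, 1.2, 5.1]
grip_width: 0.0138
gripper_force: 60.0
```

step_arm(
  deltas=[
    {"x": 0, "y": 0, "z": 0, "ax": 0, "ay": 0, "az": 2, "claw": 0.005},
    {"x": 0, "y": 0, "z": 0, "ax": 0, "ay": 0, "az": 0, "claw": 0.005},
  ],
)

```text
time_s: 18.52
position: [0.5158, 0.0192, 0.2246]
eef_rot: [0.416, 0.909, 0.0, 0.0]
contact_force: [3.4, 0.2, 3.7]
grip_width: 0.0136
gripper_force: 60.0
```

```bash
python3 - <<'E'
from h import *
feel()
f=grab("wrist");u,v=np.meshgrid(range(640),range(400));P=world(f,np.c_[u.ravel(),v.ravel()])
s=P[(P[:,2]>.16)&(P[:,2]<.176)&(np.hypot(P[:,0]-.516,P[:,1]-.019)<.03)]
if len(s)>20:
    print(len(s),cv2.minAreaRect(s[:,:2].astype(np.float32)*1000))
E
```

```text
t 18.52 p [515.8   19.16 224.56] yaw 130.81 F [3.42 0.23 3.68] M [ 0.216 -0.701  0.107]
3155 ((516.6000366210938, 20.78321075439453), (41.065452575683594, 41.688350677490234), 80.21339416503906)
```

The bite came at about 46.7° of twist: z started to drop, and side force and moment rose. The load before the bite was about 8 N, so about 6° past it (52.5–53° in all) should give roughly 19 N. I'll follow it down.

step_arm(
  deltas=[
    {"x": 0, "y": 0, "z": 0.0002, "ax": 0, "ay": 0, "az": 1, "claw": 0.005},
    {"x": 0, "y": 0, "z": 0, "ax": 0, "ay": 0, "az": 1, "claw": 0.005},
    {"x": 0, "y": 0, "z": 0, "ax": 0, "ay": 0, "az": 0, "claw": 0.005},
  ],
)

```text
time_s: 18.95
position: [0.5158, 0.0192, 0.2244]
eef_rot: [0.432, 0.902, 0.0, 0.0]
contact_force: [2.7, 1.7, 5.6]
grip_width: 0.0133
gripper_force: 60.0
```

```bash
python3 - <<'E'
from h import *
feel()
E
```

```text
t 18.95 p [515.75  19.16 224.43] yaw 128.83 F [2.68 1.69 5.64] M [ 0.212 -0.556  0.233]
```

step_arm(
  deltas=[
    {"x": 0, "y": 0, "z": 0.0001, "ax": 0, "ay": 0, "az": 1, "claw": 0.005},
    {"x": 0, "y": 0, "z": 0, "ax": 0, "ay": 0, "az": 1, "claw": 0.005},
    {"x": 0, "y": 0, "z": 0, "ax": 0, "ay": 0, "az": 0, "claw": 0.005},
  ],
)

```text
time_s: 19.32
position: [0.5157, 0.0191, 0.2243]
eef_rot: [0.447, 0.894, 0.0, 0.0]
contact_force: [2.1, 1.6, 6.0]
grip_width: 0.0134
gripper_force: 60.0
```

```bash
python3 - <<'E'
from h import *
feel()
E
```

```text
t 19.32 p [515.72  19.12 224.34] yaw 126.84 F [2.1  1.57 6.04] M [ 0.22  -0.549  0.232]
```

```bash
python3 - <<'E'
from h import *
f=grab("wrist");feel();cv2.imwrite("pics/w7.png",cv2.resize(f[0][130:330,200:440],None,fx=3,fy=3,interpolation=cv2.INTER_CUBIC))
E
```

```text
t 19.38 p [515.71  19.14 224.38] yaw 126.85 F [2.06 0.97 5.72] M [ 0.251 -0.528  0.225]
```

View pics/w7.png

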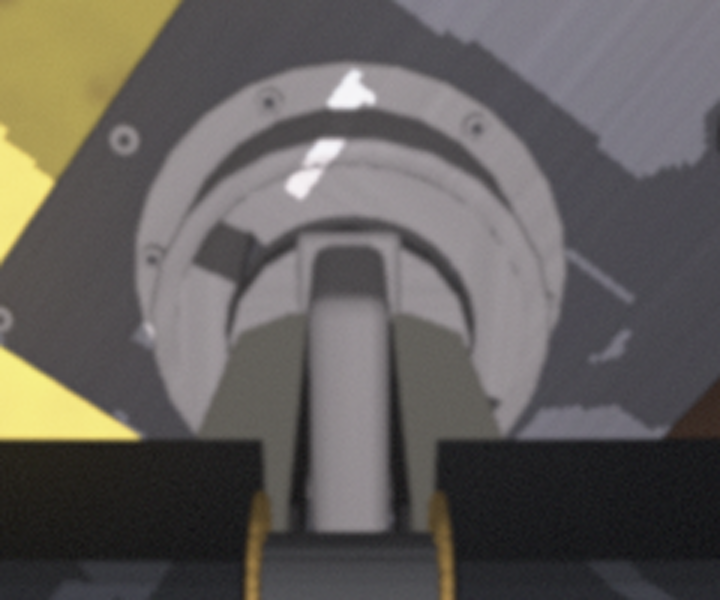

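The bar is still aligned with the fingers (no slip), and the front notch is visible at crop (225,250). I'll ease off the push and feel the turning torque over 1° more, which gives the ramp load directly.

step_arm(
  deltas=[
    {"x": 0, "y": 0, "z": -0.0003, "ax": 0, "ay": 0, "az": 0, "claw": 0.005},
    {"x": 0, "y": 0, "z": 0, "ax": 0, "ay": 0, "az": 0, "claw": 0.005},
    {"x": 0, "y": 0, "z": 0, "ax": 0, "ay": 0, "az": 0, "claw": 0.005},
  ],
)

```text
time_s: 19.75
position: [0.5157, 0.0191, 0.2244]
eef_rot: [0.447, 0.894, 0.0, 0.0]
contact_force: [4.7, 1.4, 2.5]
grip_width: 0.0135
gripper_force: 60.0
```

```bash
python3 - <<'E'
from h import *
feel()
E
```

```text
t 19.75 p [515.69  19.15 224.45] yaw 126.84 F [4.73 1.35 2.48] M [ 0.253 -0.947  0.273]
```

step_arm(
  deltas=[
    {"x": 0, "y": 0, "z": 0, "ax": 0, "ay": 0, "az": 1, "claw": 0.005},
    {"x": 0, "y": 0, "z": 0, "ax": 0, "ay": 0, "az": 0, "claw": 0.005},
  ],
)

```text
time_s: 20.0
position: [0.5157, 0.0191, 0.2244]
eef_rot: [0.456, 0.89, 0.0, 0.0]
contact_force: [4.0, 1.7, 2.0]
grip_width: 0.0136
gripper_force: 60.1
```

```bash
python3 - <<'E'
from h import *
feel()
E
```

```text
t 20.0 p [515.66  19.14 224.37] yaw 125.79 F [3.99 1.73 2.  ] M [ 0.279 -1.028  0.351]
```

Turning torque of 0.33 N m suggests about 13 N on the ramps with about 5 N still pushed by hand, so a clamp of about 16–20 N once released. That is in the window, so I release.

step_arm(
  deltas=[
    {"x": 0, "y": 0, "z": 0, "ax": 0, "ay": 0, "az": 0, "claw": 0.04},
    {"x": 0, "y": 0, "z": 0, "ax": 0, "ay": 0, "az": 0, "claw": 0.04},
    {"x": 0, "y": 0, "z": 0, "ax": 0, "ay": 0, "az": 0, "claw": 0.04},
    {"x": 0, "y": 0, "z": 0, "ax": 0, "ay": 0, "az": 0, "claw": 0.04},
    {"x": 0, "y": 0, "z": 0, "ax": 0, "ay": 0, "az": 0, "claw": 0.04},
  ],
)

```text
time_s: 20.62
position: [0.5155, 0.0191, 0.2244]
eef_rot: [0.455, 0.89, -0.0, -0.0]
contact_force: [-0.3, 0.1, 0.3]
grip_width: 0.04
gripper_force: 0.0
```

```bash
python3 - <<'E'
from h import *
feel();print(ctrl.get_obs()["grip_width"])
E
```

```text
t 20.62 p [515.48  19.11 224.39] yaw 125.83 F [-0.33  0.06  0.32] M [-0.03  -0.088 -0.032]
0.040040476188469114
```

step_arm(
  deltas=[
    {"x": 0, "y": 0, "z": -0.02, "ax": 0, "ay": 0, "az": 0, "claw": 0.04},
    {"x": 0, "y": 0, "z": -0.03, "ax": 0, "ay": 0, "az": 0, "claw": 0.04},
    {"x": 0, "y": 0, "z": -0.03, "ax": 0, "ay": 0, "az": 0, "claw": 0.04},
    {"x": 0, "y": 0, "z": 0, "ax": 0, "ay": 0, "az": 0, "claw": 0.04},
    {"x": 0, "y": 0, "z": 0, "ax": 0, "ay": 0, "az": 0, "claw": 0.04},
  ],
)

```text
time_s: 21.25
position: [0.5152, 0.0191, 0.3035]
eef_rot: [0.455, 0.89, -0.0, -0.001]
contact_force: [-0.5, 0.1, 0.3]
grip_width: 0.0398
gripper_force: 0.0
```

```bash
python3 - <<'E'
from h import *
feel()
f=grab("wrist");u,v=np.meshgrid(range(640),range(400));P=world(f,np.c_[u.ravel(),v.ravel()])
s=P[(P[:,2]>.158)&(P[:,2]<.178)&(np.hypot(P[:,0]-.516,P[:,1]-.019)<.035)]
print(len(s),np.median(s[:,2]),cv2.minAreaRect(s[:,:2].astype(np.float32)*1000))
A=np.c_[s[:,:2]-s[:,:2].mean(0),np.ones(len(s))];print("tilt",np.linalg.lstsq(A,s[:,2],rcond=None)[0])
E
```

```text
t 21.25 p [515.2   19.15 303.52] yaw 125.84 F [-0.52  0.07  0.29] M [-0.042 -0.171 -0.038]
1090 0.16646608205347088 ((516.4049682617188, 18.89382553100586), (13.842229843139648, 47.72553634643555), 36.12565231323242)
tilt [ 0.01003596 -0.02370017  0.16614417]
```

```bash
python3 -c "
from h import *
print(ctrl.sign_off())"
```

```text
the job is handed in; nothing more can be done
None
```

The cap is in the neck, twisted about 54° (bite at about 47°) and released. I estimate the clamping load at 16–20 N, from torque and depth rather than measured directly. The job is handed in at about 21 s; sign_off returned no verdict, so I don't have the judged result.

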